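# Set the length stop of a tube-cutting jig with its knurled wheel

### The arm

A 6-joint arm with a two-finger parallel gripper is mounted at the origin on the work surface. World frame = base frame: x ahead of the robot, y to its left, z up, the work surface at z = 0. Lengths are in mm, angles in rad, forces in N, time in s.
With the tool pointing down it reaches from about 300 to 775 mm from the base axis. Payload 14.6 kg.
Tool frame: the origin (TCP) lies on the front face of the gripper's body, between the roots of the fingers; the fingertips stand 73 mm ahead of it and the grasp point (between the pads) lies 54 mm ahead of it; x points along the fingers, z is the direction in which the jaws open and shut, and the axes are right-handed (so a half turn about x gives the same grasp; the last joint's range is limited). The gripper opens to 85 mm and grips with 20 to 120 N. Pads are 22 mm wide; open, the fingers measure 114 mm over their backs; the gripper's body (76 mm by 85 mm) begins 54 mm behind the grasp point. The pads swing forward as they close: fully open they stand 13 mm farther back than shut.
Start: joints at [1.041, 0.3, 1.521, -0, 1.321, -0.067], TCP at [245.547, 492.135, 303.881] pointing down, gripper open.
Joint ranges: [-3.03, 3.03], [-0.79, 2.21], [0.23, 2.52], [-1.04, 4.18], [0, 3.07], [-2.55, 2.55]. Speed limits (rad/s): [2.22, 2.22, 2.57, 3.14, 3.14, 3.14].

### API

Orientations are given as [roll, pitch, yaw] about the fixed x, y, z axes, in that order (R = Rz(yaw) Ry(pitch) Rx(roll)).
In Python, from plant import manip gives the robot as it stands. The module is installed in compiled form; this text tells all that it offers.
- The arm moves only by the shell command python3 -m creep 'ROWS' [OPENING] [FORCE]. ROWS is text: rows parted by semicolons, each of 6 numbers parted by spaces: the shift along the tool's x, y, z in units of 40 mm (1.0 is 40 mm), then the turn, a rotation vector about the tool's x, y, z in rad. A call has 1 to 12 rows; each row is the pose to reach, as a shift and turn from the pose commanded when the call began, along the tool's axes at that moment; what a row does not reach only later rows make up. A row lasts 1/12 s, in which the tool goes at most 41.7 mm and 7.16 degrees, less where a joint would pass 70% of its speed; a pose out of reach is approached as far as the arm can. A call with a gripper value outside its range is refused whole. OPENING is the finger opening in mm, from 0 to 85.4, set as the call begins (- or left out, the last holds). The fingers move at their own pace and stop on an object; FORCE is the grip in N (left out, the last holds). Time passes only in rows, so rows that repeat a pose let the fingers close. It gives the time, the measured TCP pose, the force and the opening at its end, in the units of the state.
- manip.state(): the state, without advancing time (a new reading comes with each control period).
- manip.read_camera(name): name is "side" or "top" or "wrist"; returns the picture (400x640x3 uint8, red, green, blue); there is no depth.
- manip.calibration(name): a dict with "fovy" (degrees; the focal length in pixels is half the picture's height over the tangent of half this angle, whatever the lens; pixels are square), "cx", "cy" (the principal point, pixels), "R" (3x3) and "t" (3): a world point X has camera coordinates R X + t; the wrist camera has in their place "mount" (4x4, takes a point from camera to tool coordinates, whose origin is the TCP and whose axes are the tool frame's). Camera axes: x right, y down, z forward; pixel columns grow to the right and rows downward; lengths in mm; the calibration is good to about 2 mm. A picture is of the moment at which its call begins: read the wrist's pose just before it. calibration takes no time and is no camera call.
- manip.hand_in(): hands the job in, once; it reports no verdict.
The state is a dict: "t": time; "q": joint angles; "joint_vel": joint speeds; "tau": joint torques, N m; "ee_pos": TCP position; "ee_rot": TCP orientation; "contact_force": force on the tool from outside, world axes, zero at the start; "ft_torque": the same for the moment, N m; "grip_width": opening from 0.0 (shut) to 1.0 (fully open).
Only numpy, scipy, OpenCV 4.12 (cv2) and the standard library are available. Lean on these libraries where they do the work, as an engineer would, in place of code of your own. Each camera call takes 0.05 s, during which the arm holds its last target.

### The job

Set the cutting length on the goldsmith's tube-cutting jig: with a fingertip on top of the knurled adjuster wheel, roll it until the gap has closed to the gauge mark, that is until the sliding stop's front face is level with the black mark on the brass rider, then take the hand clear. Only the wheel is worked: do not push the stop block or the rider, pick nothing up, and leave the jar, tube, graver and ring clamp beside the jig where they are.

Things in the scene. Friction and masses are not known exactly. Their poses are not given: they have to be found in the camera images.
- jig: Tube-cutting jig, screwed down: dark steel base plate 230 x 100 x 12 mm, origin at the centre of its underside, on the bench top. Its x axis runs along its length from the wheel (x = -55 mm) past the sliding stop to the fixed steel end block (inner face at x = +85 mm, top at 48 mm); z is up. All but the wheel lies at least 20 mm lower than the wheel's top.
- adjuster_wheel: Knurled steel wheel, 64 mm in diameter, rim 20 mm wide. Origin at its centre, 46 mm above the bench; its axle lies level along the jig's y axis, and this frame turns with it. Two aluminium cheeks (36 mm long, tops at 54 mm) flank it, so its upper 24 mm stand free. It turns stiffly (about 1.3 N at the rim), stays where it is left and drives the stop through a brass pinion and rack.
- wheel_top (a point): Fixed point at the top of the wheel's rim, straight above the axle, 78 mm above the bench; axes as the jig's. Rolling the top of the rim along the jig's -x (away from the stop) drives the stop forward and closes the gap: 12 mm of stop travel per radian, 1 mm for each 2.7 mm of rim rolled; rolling the other way opens it. Total stop travel 50 mm.
- stop_block: The sliding stop: steel block 28 x 58 mm, top 45 mm above the bench, with a toothed brass rack on its +y side that runs back under the wheel's pinion. It slides along the jig's x axis. Origin at bench level, straight below the front face, on the jig's centre line; axes as the jig's.
- stop_face (a point): Point on the top front edge of the stop's leading face, at its -y corner, 45 mm above the bench. Moves along the jig's x axis with the stop.
- gauge_rider: Brass rider, 12 x 22 mm, sitting on the aluminium gauge bar (on the -y side of the gap), friction-held. Origin at bench level on the jig's centre line, at the mark's place along the jig's x axis; axes as the jig's. The black mark is a 2 mm wide bar across its top.
- gauge_mark (a point): Middle of the width of the black mark, at its inner end, 50 mm above the bench, next to the stop's path; axes as the jig's. The job is done when stop_face and gauge_mark are level along the jig's x axis. At the start the stop face is 19 to 47 mm short of it (on the wheel's side).
- jar: Loose amber glass jar with a steel lid, 48 mm diameter, 55 mm high; origin under its centre. A bystander.
- tube_offcut: Loose upright piece of brass tube, 22 mm diameter, 45 mm high; origin under its centre. A bystander.
- graver: Loose graver with a wooden handle, 150 mm long, lying beside the jig; origin under its middle. A bystander.
- ring_clamp: Loose wooden ring clamp, 100 x 28 x 30 mm, lying; origin under its middle. A bystander.

How it is judged:
By the outcome, as a careful person would: the job done as asked, in the order asked, and still so for the second after the job is handed in, with the robot touching nothing.
It also fails if it takes over 58 s, if anything falls off the work surface, if the arm or the gripper's body presses on something with over 40 N, if the wrist force passes 120 N, or if a joint passes its speed limit or range.

## Working session

There is one attempt and no reset: what is moved stays moved. The work goes in short steps, Python scripts to look and compute and a shell command to move; the robot and the scene stay as the last step left them, time stands still between calls to the robot, and variables do not carry over. Pictures are saved under pics/ and viewed, and the job is handed in when it is done.

```bash
mkdir -p pics; ls; python3 - <<'E'
from plant import manip
import cv2,numpy as np
np.set_printoptions(precision=4,suppress=True)
s=manip.state();print({k:np.round(v,3) for k,v in s.items()})
for n in ["side","top","wrist"]:
    im=manip.read_camera(n);cv2.imwrite(f"pics/{n}0.png",im[:,:,::-1]);print(n,manip.calibration(n))
E
```

```text
pics
{'t': np.float64(0.0), 'q': array([ 1.041,  0.3  ,  1.522, -0.   ,  1.321, -0.067]), 'joint_vel': array([ 0.001,  0.001,  0.002,  0.001, -0.001, -0.   ]), 'tau': array([ -0.002, -54.35 , -36.18 ,  -0.   ,   0.004,   0.   ]), 'ee_pos': array([245.463, 492.026, 303.327]), 'ee_rot': array([ 3.087,  1.57 , -2.089]), 'contact_force': array([ 1.078, -0.418,  0.105]), 'ft_torque': array([-0.01 , -0.004, -0.001]), 'grip_width': np.float64(1.004)}
side {'fovy': 56.08210727560211, 'cx': 311.61932131349437, 'cy': 204.35189794836643, 'R': array([[ 0.9917, -0.1287, -0.    ],
       [-0.0905, -0.6974, -0.7109],
       [ 0.0915,  0.705 , -0.7033]]), 't': array([-537.0888,  146.3579,  641.0681])}
top {'fovy': 48.02895774257148, 'cx': 310.98252386733304, 'cy': 200.1926995633138, 'R': array([[ 0.0238, -0.9995, -0.0206],
       [-0.996 , -0.0219, -0.0871],
       [ 0.0866,  0.0226, -0.996 ]]), 't': array([ 53.3458, 556.2571, 961.9278])}
wrist {'fovy': 68.15655500488708, 'cx': 320.2857483306895, 'cy': 202.45318920004237, 'mount': array([[ -0.0009,  -0.2836,   0.9589, -68.8763],
       [ -0.0009,  -0.9589,  -0.2836,  72.2457],
       [  1.    ,  -0.0011,   0.0006,   0.358 ],
       [  0.    ,   0.    ,   0.    ,   1.    ]])}
```

View pics/top0.png

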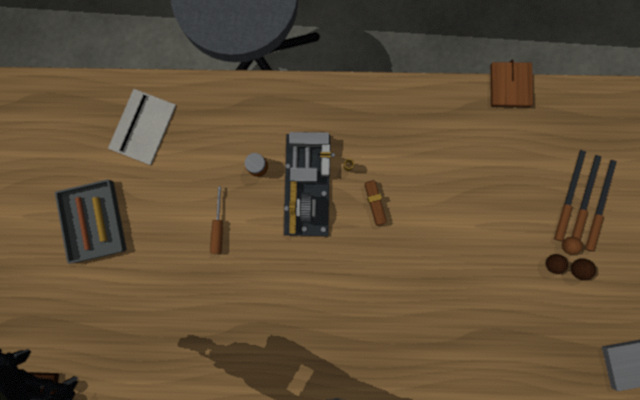

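View pics/side0.png

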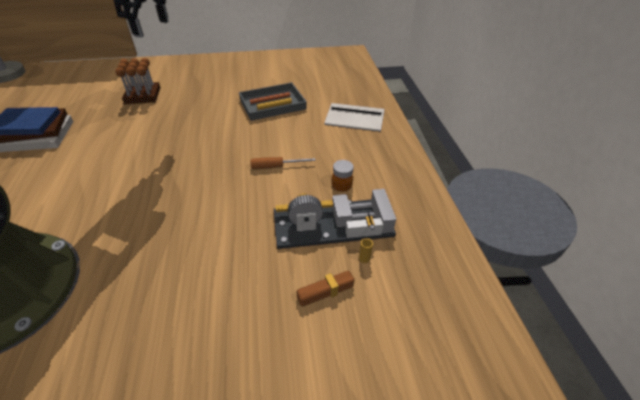

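View pics/wrist0.png

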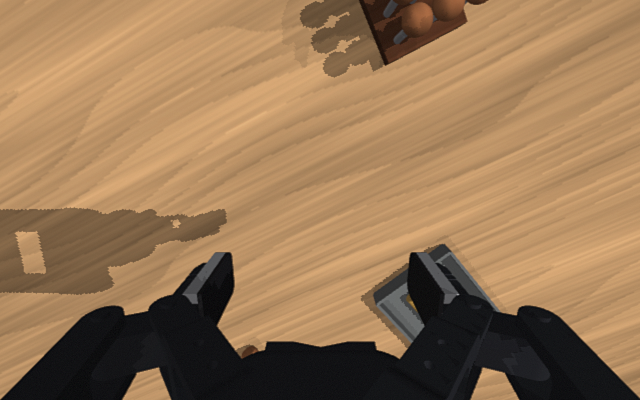

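The top view shows the jig at about (308,184), with the wheel near (307,207), the stop near (303,173) and the rider near (327,156). The jar is at (256,164), the tube at (348,164), the graver at (217,225) and the clamp at (375,202). I'll enlarge the crops.

```bash
python3 - <<'E'
import cv2
a=cv2.imread("pics/top0.png")[125:245,260:400];cv2.imwrite("pics/topc.png",cv2.resize(a,None,fx=5,fy=5,interpolation=cv2.INTER_CUBIC))
a=cv2.imread("pics/side0.png")[180:260,265:405];cv2.imwrite("pics/sidec.png",cv2.resize(a,None,fx=5.5,fy=5.5,interpolation=cv2.INTER_CUBIC))
E
```

```text
(no output)
```

View pics/topc.png

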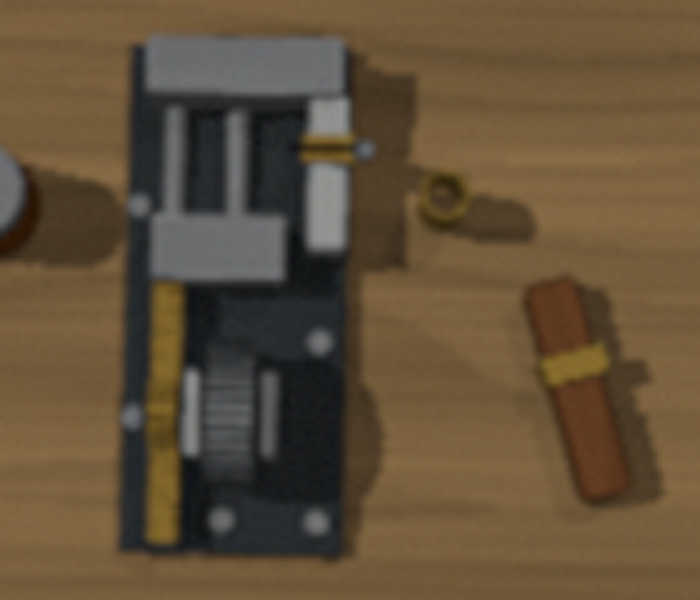

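View pics/sidec.png

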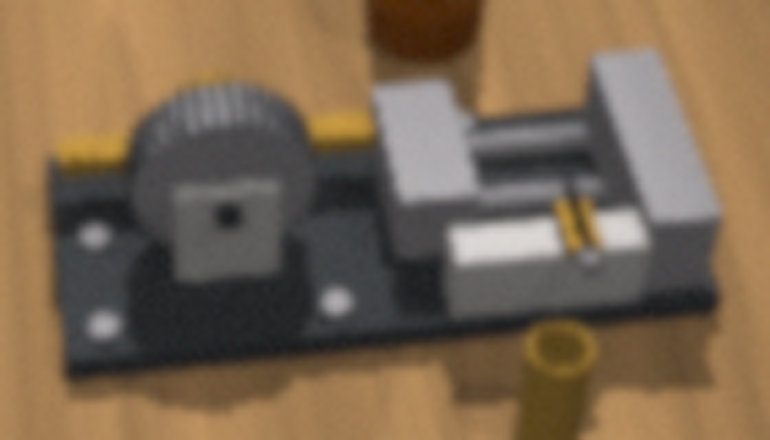

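```bash
cat > h.py <<'E'
from plant import manip
import numpy as np,cv2
np.set_printoptions(precision=2,suppress=True)
def cam(n,s=None):
    c=manip.calibration(n);f=200/np.tan(np.radians(c["fovy"]/2))
    if n=="wrist":
        from scipy.spatial.transform import Rotation as Ro
        M=np.array(c["mount"]);T=np.eye(4);T[:3,:3]=Ro.from_euler("xyz",s["ee_rot"]).as_matrix();T[:3,3]=s["ee_pos"]
        W=np.linalg.inv(T@M);return f,c["cx"],c["cy"],W[:3,:3],W[:3,3]
    return f,c["cx"],c["cy"],np.array(c["R"]),np.array(c["t"])
def back(C,u,v,z):
    f,cx,cy,R,t=C;d=R.T@np.array([(u-cx)/f,(v-cy)/f,1]);o=-R.T@t
    return o+d*(z-o[2])/d[2]
def proj(C,X):
    f,cx,cy,R,t=C;p=R@np.array(X)+t;return np.array([cx+f*p[0]/p[2],cy+f*p[1]/p[2]])
E
python3 - <<'E'
from h import *
C=cam("top")
for n,u,v,z in [("endFL",147,38,48),("endFR",346,38,48),("endBR",345,95,48),("endBL",147,95,48),("plBL",121,551,12),("plBR",341,556,12),("plFL",133,45,12),("stopL",152,213,45),("stopR",285,216,45),("mark",302,148,50),("wheel",229,405,78),("rackB",163,540,30)]:
    print("top",n,back(C,(u+.5)/5-.5+260,(v+.5)/5-.5+125,z))
C=cam("side")
for n,u,v,z in [("endBR",640,220,48),("endFR",716,216,48),("endFL",657,50,48),("endBL",592,56,48),("stopR",474,196,45),("stopL",447,82,45),("markI",568,203,50),("wheel",218,88,78),("plBR",70,370,12),("plFR",716,296,12)]:
    print("side",n,back(C,(u+.5)/5.5-.5+265,(v+.5)/5.5-.5+180,z))
E
```

```text
top endFL [700.38 116.95  48.  ]
top endFR [702.01  30.37  48.  ]
top endBR [676.86  30.29  48.  ]
top endBL [675.2  116.25  48.  ]
top plBL [477.76 124.74  12.  ]
top plBR [477.86  27.33  12.  ]
top plFL [705.71 125.94  12.  ]
top stopL [623.95 112.84  45.  ]
top stopR [623.81  55.13  45.  ]
top mark [652.83  48.4   50.  ]
top wheel [538.74  76.2   78.  ]
top rackB [482.81 105.12  30.  ]
side endBR [674.79  33.04  48.  ]
side endFR [700.58  31.55  48.  ]
side endFL [702.84 114.72  48.  ]
side endBL [678.57 114.6   48.  ]
side stopR [622.65  53.91  45.  ]
side stopL [624.48 110.94  45.  ]
side markI [652.04  42.    50.  ]
side wheel [538.67  83.65  78.  ]
side plBR [480.74  22.78  12.  ]
side plFR [704.92  26.68  12.  ]
```

```bash
python3 - <<'E'
from h import *
from scipy.spatial.transform import Rotation as Ro
s=manip.state();R=Ro.from_euler("xyz",s["ee_rot"]);print(R.as_matrix())
x=np.array([1,0,0.]);T=np.c_[[0,0,-1],[1,0,0],[0,-1,0]]
D=(R.inv()*Ro.from_matrix(T)).as_rotvec();print("turn",D,np.degrees(D))
print("shift/40",R.inv().apply(np.array([545,76,78+73+60])-s["ee_pos"])/40)
E
```

```text
[[-0.   -0.89  0.45]
 [-0.    0.45  0.89]
 [-1.    0.   -0.  ]]
turn [ 2.68 -0.    0.  ] [153.48  -0.01   0.06]
shift/40 [  2.32 -11.34  -5.96]
```

```bash
python3 -m creep '1.5 -11.3 -6 1.4 0 0;1.5 -11.3 -6 1.4 0 0;1.5 -11.3 -6 1.4 0 0;1.5 -11.3 -6 1.4 0 0;1.5 -11.3 -6 1.4 0 0;1.5 -11.3 -6 1.4 0 0;1.5 -11.3 -6 1.4 0 0;1.5 -11.3 -6 1.4 0 0;1.5 -11.3 -6 1.4 0 0;1.5 -11.3 -6 1.4 0 0;1.5 -11.3 -6 1.4 0 0;1.5 -11.3 -6 1.4 0 0' 0 20; python3 - <<'E'
from h import *
from scipy.spatial.transform import Rotation as Ro
s=manip.state();R=Ro.from_euler("xyz",s["ee_rot"]);print(s["q"],s["ee_pos"],s["grip_width"])
T=np.c_[[0,0,-1],[1,0,0],[0,-1,0]]
print("turn",(R.inv()*Ro.from_matrix(T)).as_rotvec())
print("shift/40",R.inv().apply(np.array([545,76,78+73+60])-s["ee_pos"])/40)
E
```

```text
t: 1.15
ee_pos: [534.8, 86.0, 245.3]
ee_rot: [2.928, 1.571, 2.628]
contact_force: [0.5, 0.8, 0.1]
grip_width: -0.003
[0.09 0.34 1.61 0.   1.19 0.39] [534.8   85.95 245.35] -0.002889797889787368
turn [ 1.27 -0.    0.  ]
shift/40 [ 0.86 -0.16  0.32]
```

```bash
python3 -m creep '0.8 -0.16 0.32 1.27 0 0;0.8 -0.16 0.32 1.27 0 0;0.8 -0.16 0.32 1.27 0 0;0.8 -0.16 0.32 1.27 0 0;0.8 -0.16 0.32 1.27 0 0;0.8 -0.16 0.32 1.27 0 0;0.8 -0.16 0.32 1.27 0 0;0.8 -0.16 0.32 1.27 0 0;0.8 -0.16 0.32 1.27 0 0;0.8 -0.16 0.32 1.27 0 0;0.8 -0.16 0.32 1.27 0 0;0.8 -0.16 0.32 1.27 0 0'; python3 - <<'E'
from h import *
s=manip.state();print(s["q"],s["ee_pos"],s["ee_rot"],s["t"])
im=manip.read_camera("wrist");cv2.imwrite("pics/w1.png",im[:,:,::-1])
np.save("s1.npy",np.r_[s["ee_pos"],s["ee_rot"]])
E
```

```text
t: 2.15
ee_pos: [544.4, 78.1, 213.5]
ee_rot: [-1.468, 1.57, -3.027]
contact_force: [-0.5, -0.9, -0.4]
grip_width: 0.0
[ 0.08  0.39  1.62 -0.    1.13  1.64] [544.4   78.12 213.5 ] [-1.47  1.57 -3.03] 2.15
```

View pics/w1.png

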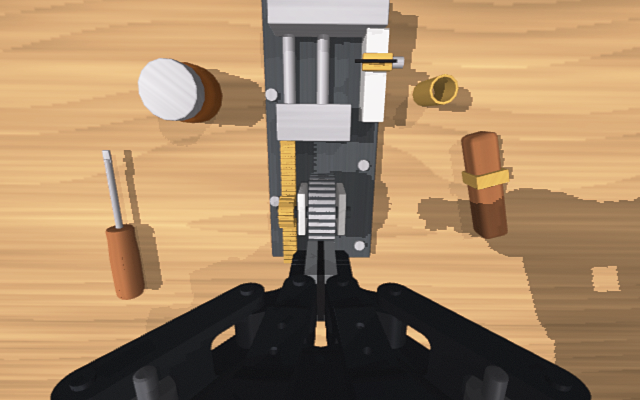

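The wrist view shows the wheel at about (322,208), the stop's front edge at row ~104 and the mark at row ~61. The fingertips are at about (320,245).

```bash
python3 - <<'E'
import cv2
a=cv2.imread("pics/w1.png")[0:280,230:430];cv2.imwrite("pics/w1c.png",cv2.resize(a[0:150],None,fx=4,fy=4,interpolation=cv2.INTER_CUBIC))
cv2.imwrite("pics/w1d.png",cv2.resize(a[130:280],None,fx=4,fy=4,interpolation=cv2.INTER_CUBIC))
E
```

```text
(no output)
```

View pics/w1c.png

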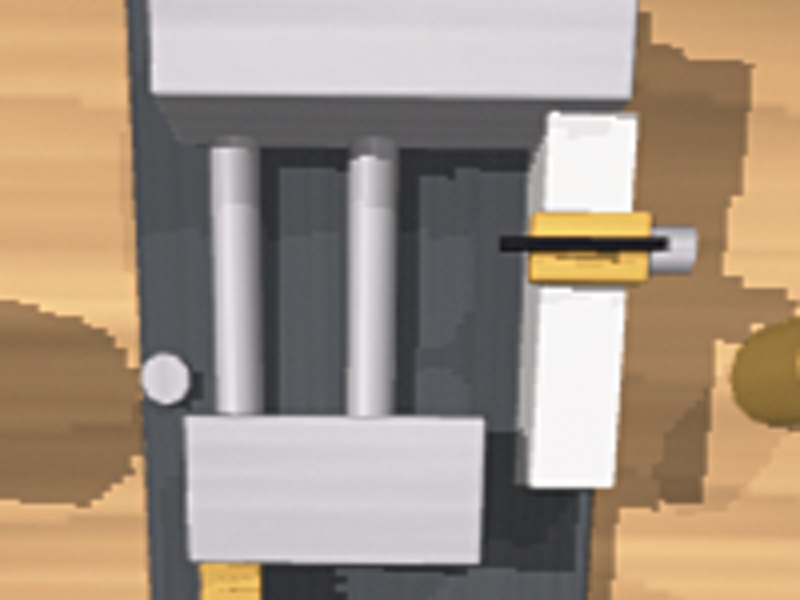

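View pics/w1d.png

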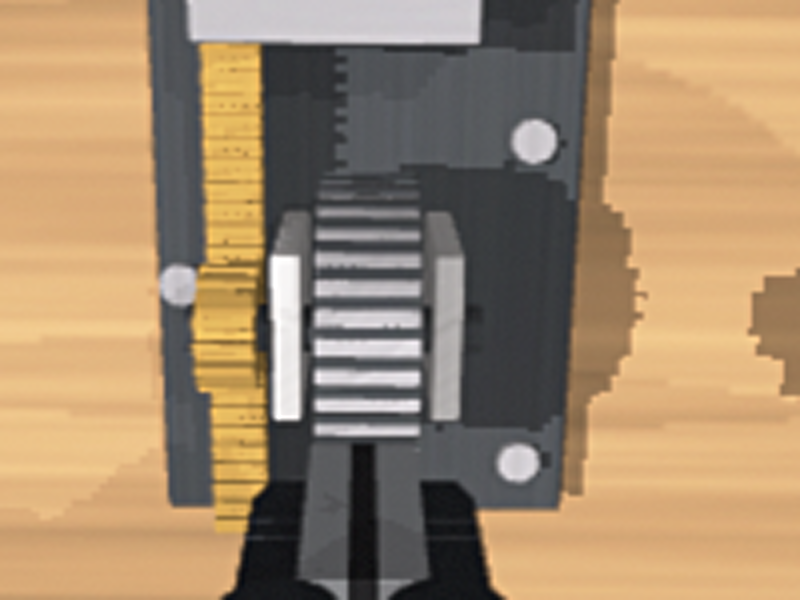

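```bash
python3 - <<'E'
from h import *
a=np.load("s1.npy");C=cam("wrist",dict(ee_pos=a[:3],ee_rot=a[3:]))
f=lambda u,v,z,o=0:back(C,(u+.5)/4-.5+230,(v+.5)/4-.5+o,z)
for n,u,v,z in [("endBL",151,94,48),("endBR",632,97,48),("stopL",185,416,45),("stopR",485,416,45),("stopBL",190,562,45),("stopBR",481,564,45),("mark",502,243,50),("markout",650,244,50)]: print(n,f(u,v,z))
for n,u,v,z in [("plBL",170,507,12),("plBR",560,509,12),("chL-back",287,420,54),("chL-front",287,255,54),("chR-back",444,419,54),("chR-front",449,255,54)]: print(n,f(u,v,z,130))
X=a[:3]+[0,0,-73]; print(proj(C,X),X)
for dx in(-11,11):
  print(proj(C,X+[dx,0,0]))
E
```

```text
endBL [678.01 117.16  48.  ]
endBR [678.37  32.83  48.  ]
stopL [624.59 113.38  45.  ]
stopR [625.16  56.23  45.  ]
stopBL [597.29 113.28  45.  ]
stopBR [597.48  55.94  45.  ]
mark [654.45  54.83  50.  ]
markout [654.55  28.26  50.  ]
plBL [479.57 126.64  12.  ]
plBR [480.02  28.38  12.  ]
chL-back [521.02  94.23  54.  ]
chL-front [556.48  93.95  54.  ]
chR-back [521.58  61.59  54.  ]
chR-front [556.81  61.63  54.  ]
[321.36 257.17] [544.4   78.12 140.5 ]
[321.14 275.66]
[321.59 237.94]
```

```bash
cat > st.py <<'E'
from h import *
from scipy.spatial.transform import Rotation as Ro
s=manip.state();R=Ro.from_euler("xyz",s["ee_rot"]).as_matrix()
print("t",s["t"],"tip",np.array(s["ee_pos"])+73*R[:,0],"F",s["contact_force"],"tq",s["ft_torque"],"ang",R[:,0],R[:,1])
E
python3 st.py; python3 -m creep '0.4 0.1 0 0 0 0;0.8 0.1 0 0 0 0;1.1 0.1 0 0 0 0;1.3 0.1 0 0 0 0;1.4 0.1 0 0 0 0;1.4 0.1 0 0 0 0;1.4 0.1 0 0 0 0'; python3 st.py
```

```text
t 2.2 tip [544.38  78.1  140.51] F [-0.33  0.78 -0.5 ] tq [0.06 0.01 0.04] ang [-0. -0. -1.] [ 1.    0.01 -0.  ]
t: 2.78
ee_pos: [548.6, 78.2, 158.1]
ee_rot: [1.635, 1.57, 0.073]
contact_force: [-0.1, -0.4, -0.9]
grip_width: -0.001
t 2.7833 tip [548.67  78.18  85.07] F [-0.1  -0.43 -0.88] tq [-0.    0.02  0.05] ang [ 0.  0. -1.] [1.   0.01 0.  ]
```

```bash
python3 -m creep '0.05 0 0 0 0 0;0.1 0 0 0 0 0;0.14 0 0 0 0 0;0.16 0 0 0 0 0;0.17 0 0 0 0 0;0.17 0 0 0 0 0'; python3 st.py;  python3 -m creep '0.02 0 0 0 0 0;0.02 0 0 0 0 0;0.02 0 0 0 0 0'; python3 st.py
```

```text
t: 3.28
ee_pos: [548.4, 78.2, 150.8]
ee_rot: [-1.634, 1.571, 3.087]
contact_force: [-0.1, 0.4, 0.0]
grip_width: -0.001
t 3.2833 tip [548.44  78.16  77.82] F [-0.13  0.4   0.04] tq [0.03 0.03 0.03] ang [-0.  0. -1.] [ 1.    0.01 -0.  ]
t: 3.53
ee_pos: [548.6, 78.2, 150.4]
ee_rot: [1.634, 1.57, 0.072]
contact_force: [-0.2, -0.6, 4.3]
grip_width: 0.001
t 3.5333 tip [548.7   78.16  77.42] F [-0.15 -0.62  4.31] tq [-0.01  0.04 -0.  ] ang [ 0.  0. -1.] [1.   0.01 0.  ]
```

```bash
python3 -m creep '0.01 0 0 0 0 0;0.01 -0.06 0 0 0 0;0.01 -0.12 0 0 0 0;0.01 -0.18 0 0 0 0;0.01 -0.24 0 0 0 0;0.01 -0.3 0 0 0 0;0.01 -0.36 0 0 0 0;0.01 -0.42 0 0 0 0;0.01 -0.48 0 0 0 0;0.01 -0.48 0 0 0 0'; python3 st.py;  python3 - <<'E'
from h import *
s=manip.state()
im=manip.read_camera("wrist");cv2.imwrite("pics/w2.png",im[:,:,::-1])
np.save("s2.npy",np.r_[s["ee_pos"],s["ee_rot"]])
cv2.imwrite("pics/w2c.png",cv2.resize(im[0:400,190:450,::-1],None,fx=2,fy=2,interpolation=cv2.INTER_CUBIC)[:600])
E
```

```text
t: 4.37
ee_pos: [529.5, 78.1, 150.4]
ee_rot: [1.695, 1.569, 0.133]
contact_force: [-2.1, -0.2, 8.0]
grip_width: -0.001
t 4.3667 tip [529.61  78.1   77.44] F [-2.07 -0.17  7.96] tq [ 0.11  0.23 -0.05] ang [ 0.  0. -1.] [1.   0.01 0.  ]
```

View pics/w2c.png

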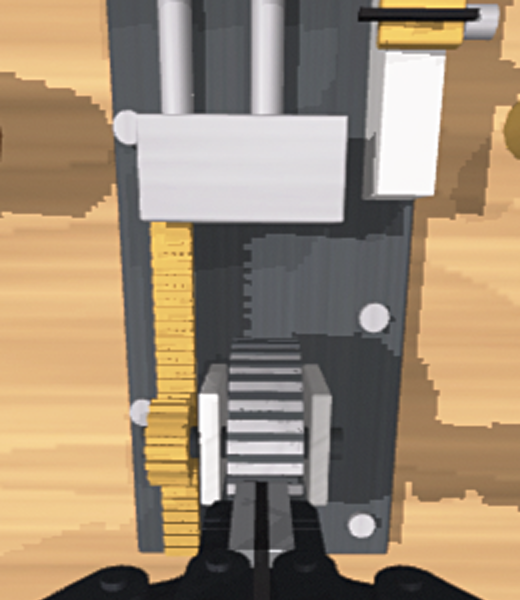

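The stop's front corner is at crop (347,115) and the mark's inner end at (360,14).

```bash
cat > m.py <<'E'
from h import *
import sys
# file scale ox oy  su sv mu mv
a=np.load(sys.argv[1]);k,ox,oy,su,sv,mu,mv=map(float,sys.argv[2:9])
C=cam("wrist",dict(ee_pos=a[:3],ee_rot=a[3:]))
S=back(C,(su+.5)/k-.5+ox,(sv+.5)/k-.5+oy,45);M=back(C,(mu+.5)/k-.5+ox,(mv+.5)/k-.5+oy,50)
print("stop",S,"mark",M,"gap",M[0]-S[0],"rim",(M[0]-S[0])*32/12)
E
python3 m.py s2.npy 2 190 0 347 115 360 14
```

```text
stop [631.8  56.4  45. ] mark [653.96  54.92  50.  ] gap 22.157794202624473 rim 59.087451206998594
```

```bash
python3 -m creep '-0.1 0 0 0 0 0;-0.15 0 0 0 0 0;-0.15 0.26 0 0 0 0;-0.15 0.52 0 0 0 0;-0.15 0.52 0 0 0 0;-0.15 0.52 0 0 0 0;-0.08 0.52 0 0 0 0;-0.03 0.52 0 0 0 0;0 0.52 0 0 0 0;0 0.52 0 0 0 0'; python3 st.py; python3 -m creep '0 -0.05 0 0 0 0;0 -0.11 0 0 0 0;0 -0.17 0 0 0 0;0 -0.23 0 0 0 0;0 -0.29 0 0 0 0;0 -0.35 0 0 0 0;0 -0.41 0 0 0 0;0 -0.47 0 0 0 0;0 -0.53 0 0 0 0;0 -0.53 0 0 0 0'; python3 st.py
python3 -m creep '-0.1 0 0 0 0 0;-0.15 0 0 0 0 0;-0.15 0.26 0 0 0 0;-0.15 0.52 0 0 0 0;-0.15 0.52 0 0 0 0;-0.15 0.52 0 0 0 0;-0.08 0.52 0 0 0 0;-0.03 0.52 0 0 0 0;0 0.52 0 0 0 0;0 0.52 0 0 0 0'; python3 st.py
  python3 - <<'E'
from h import *
s=manip.state()
im=manip.read_camera("wrist");cv2.imwrite("pics/w3.png",im[:,:,::-1])
np.save("s3.npy",np.r_[s["ee_pos"],s["ee_rot"]])
cv2.imwrite("pics/w3c.png",cv2.resize(im[0:200,230:430,::-1],None,fx=3,fy=3,interpolation=cv2.INTER_CUBIC))
E
```

```text
t: 5.25
ee_pos: [550.2, 78.2, 150.2]
ee_rot: [1.597, 1.569, 0.035]
contact_force: [0.5, -0.9, 5.2]
grip_width: -0.0
t 5.25 tip [550.28  78.18  77.16] F [ 0.54 -0.93  5.21] tq [-0.02 -0.04 -0.01] ang [ 0.  0. -1.] [1.   0.01 0.  ]
t: 6.08
ee_pos: [528.8, 78.1, 150.4]
ee_rot: [1.694, 1.569, 0.132]
contact_force: [-1.9, 0.5, 7.9]
grip_width: -0.0
t 6.0833 tip [528.89  78.1   77.38] F [-1.91  0.48  7.93] tq [ 0.07  0.25 -0.  ] ang [ 0.  0. -1.] [1.   0.01 0.  ]
t: 6.92
ee_pos: [549.8, 78.2, 150.2]
ee_rot: [1.589, 1.569, 0.027]
contact_force: [-0.8, -0.4, 5.1]
grip_width: -0.0
t 6.9167 tip [549.9   78.18  77.19] F [-0.85 -0.38  5.05] tq [-0.08 -0.04  0.02] ang [ 0.  0. -1.] [1.   0.01 0.  ]
```

View pics/w3c.png

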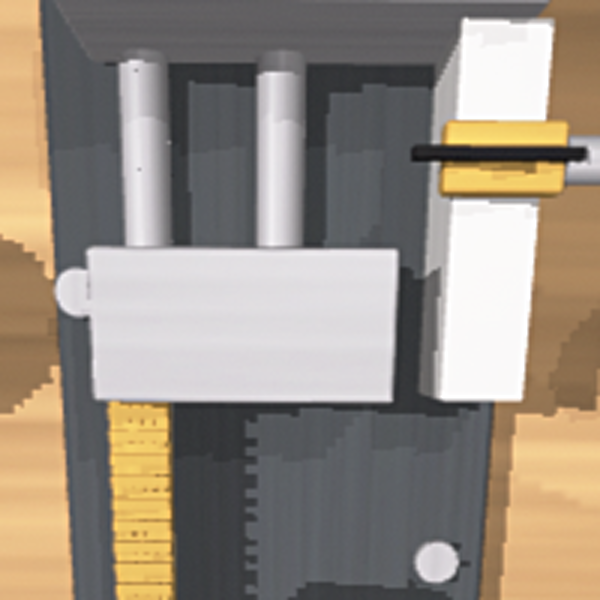

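The stop's front corner is now at (398,249) and the mark's inner end at (413,153).

```bash
python3 m.py s3.npy 3 230 0 398 249 413 153
python3 -m creep '0 -0.05 0 0 0 0;0 -0.11 0 0 0 0;0 -0.17 0 0 0 0;0 -0.23 0 0 0 0;0 -0.29 0 0 0 0;0 -0.35 0 0 0 0;0 -0.41 0 0 0 0;0 -0.47 0 0 0 0;0 -0.53 0 0 0 0;0 -0.53 0 0 0 0'; python3 st.py
python3 -m creep '-0.1 0 0 0 0 0;-0.15 0 0 0 0 0;-0.15 0.26 0 0 0 0;-0.15 0.52 0 0 0 0;-0.15 0.52 0 0 0 0;-0.15 0.52 0 0 0 0;-0.08 0.52 0 0 0 0;-0.03 0.52 0 0 0 0;0 0.52 0 0 0 0;0 0.52 0 0 0 0;0 0.52 0 0 0 0'; python3 st.py
  python3 - <<'E'
from h import *
s=manip.state()
im=manip.read_camera("wrist");cv2.imwrite("pics/w4.png",im[:,:,::-1])
np.save("s4.npy",np.r_[s["ee_pos"],s["ee_rot"]])
cv2.imwrite("pics/w4c.png",cv2.resize(im[0:120,260:430,::-1],None,fx=4,fy=4,interpolation=cv2.INTER_CUBIC))
E
```

```text
stop [639.32  56.41  45.  ] mark [654.28  55.22  50.  ] gap 14.95552631616988 rim 39.881403509786345
t: 7.8
ee_pos: [528.3, 78.1, 150.3]
ee_rot: [1.691, 1.569, 0.129]
contact_force: [-2.6, 0.9, 7.7]
grip_width: 0.002
t 7.8 tip [528.44  78.1   77.32] F [-2.61  0.9   7.66] tq [0.09 0.25 0.06] ang [ 0.  0. -1.] [1.   0.01 0.  ]
t: 8.72
ee_pos: [549.4, 78.2, 150.2]
ee_rot: [1.596, 1.569, 0.034]
contact_force: [-0.0, 0.3, 4.3]
grip_width: 0.004
t 8.7167 tip [549.5   78.17  77.23] F [-0.04  0.25  4.27] tq [-0.02 -0.09 -0.03] ang [ 0.  0. -1.] [1.   0.01 0.  ]
```

View pics/w4c.png

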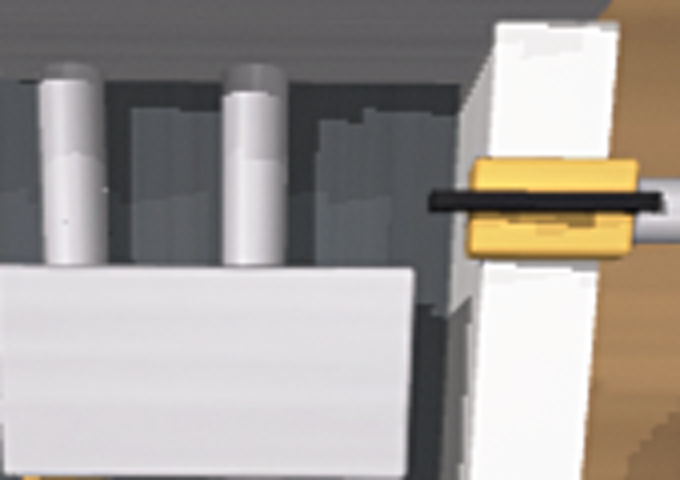

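The stop corner is at (414,268) and the mark at (430,201).

```bash
python3 m.py s4.npy 4 260 0 414 268 430 201; python3 m.py s4.npy 4 260 0 413 267 430 202
```

```text
stop [647.02  56.34  45.  ] mark [654.26  55.32  50.  ] gap 7.243631104968358 rim 19.316349613248956
stop [647.14  56.48  45.  ] mark [654.14  55.31  50.  ] gap 7.003283926841505 rim 18.67542380491068
```

```bash

python3 -m creep '0 -0.05 0 0 0 0;0 -0.11 0 0 0 0;0 -0.17 0 0 0 0;0 -0.23 0 0 0 0;0 -0.29 0 0 0 0;0 -0.35 0 0 0 0;0 -0.4 0 0 0 0;0 -0.4 0 0 0 0;0 -0.4 0 0 0 0'; python3 st.py
  python3 - <<'E'
from h import *
s=manip.state()
im=manip.read_camera("wrist");cv2.imwrite("pics/w5.png",im[:,:,::-1])
np.save("s5.npy",np.r_[s["ee_pos"],s["ee_rot"]])
cv2.imwrite("pics/w5c.png",cv2.resize(im[0:100,320:420,::-1],None,fx=6,fy=6,interpolation=cv2.INTER_CUBIC))
E
```

```text
t: 9.52
ee_pos: [533.3, 78.1, 150.5]
ee_rot: [1.675, 1.569, 0.114]
contact_force: [-1.4, -0.2, 9.4]
grip_width: 0.005
t 9.5167 tip [533.46  78.1   77.51] F [-1.45 -0.16  9.39] tq [0.05 0.17 0.  ] ang [ 0.  0. -1.] [1.   0.01 0.  ]
```

View pics/w5c.png

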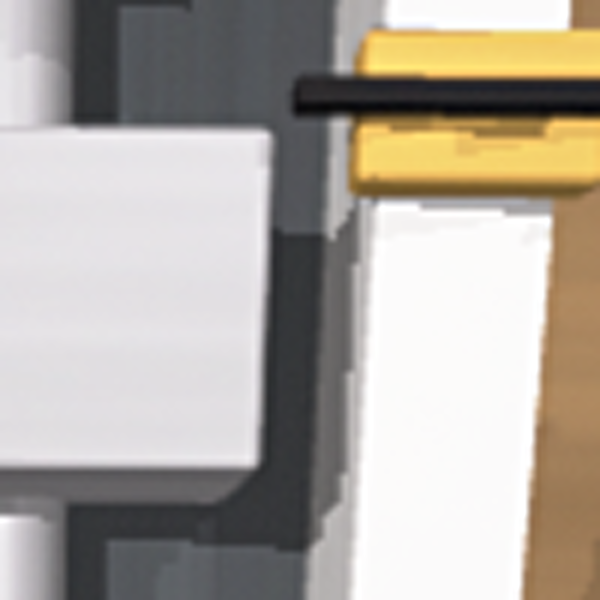

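The stop edge is at row ~129. The mark bar covers rows 77–115, about 38 rows where a 2 mm top face should cover about 21, so I may be seeing its side face as well. I'll check the raw pixels.

```bash
python3 - <<'E'
from h import *
im=cv2.imread("pics/w5.png")
print("bar col375"); print([(r,im[r,372:376].mean(0).round().tolist()) for r in range(8,24)])
print([(r,im[r,355].tolist()) for r in range(345-335,28)])
g=im[10:22,366:380].sum(2);print(g)
print("stop",[(r,int(im[r,360].sum())) for r in range(18,25)])
a=np.load("s5.npy");C=cam("wrist",dict(ee_pos=a[:3],ee_rot=a[3:]))
for x in(653,654,655,656):
  print(x,proj(C,[x,55,50]),proj(C,[x,55,49]),proj(C,[x,55,45]),proj(C,[x,50,50]))
E
```

```text
bar col375
[(8, [93.0, 89.0, 88.0]), (9, [93.0, 90.0, 88.0]), (10, [95.0, 92.0, 90.0]), (11, [99.0, 96.0, 94.0]), (12, [70.0, 67.0, 66.0]), (13, [44.0, 42.0, 44.0]), (14, [43.0, 41.0, 44.0]), (15, [46.0, 44.0, 46.0]), (16, [45.0, 43.0, 44.0]), (17, [14.0, 13.0, 14.0]), (18, [20.0, 19.0, 19.0]), (19, [68.0, 65.0, 65.0]), (20, [113.0, 111.0, 110.0]), (21, [112.0, 110.0, 108.0]), (22, [110.0, 108.0, 107.0]), (23, [110.0, 108.0, 106.0])]
[(10, [88, 84, 83]), (11, [89, 86, 83]), (12, [88, 83, 81]), (13, [88, 85, 83]), (14, [88, 84, 83]), (15, [87, 84, 81]), (16, [88, 85, 83]), (17, [89, 86, 84]), (18, [88, 84, 83]), (19, [84, 80, 78]), (20, [91, 88, 86]), (21, [165, 161, 164]), (22, [233, 229, 231]), (23, [236, 233, 236]), (24, [234, 231, 232]), (25, [232, 229, 231]), (26, [231, 228, 231]), (27, [232, 228, 231])]
[[252 256 253 257 259 257 259 249 249 352 545 546 503 361]
 [257 255 258 258 258 253 256 253 267 382 542 542 503 371]
 [254 259 254 240 193 197 194 187 189 242 341 348 324 251]
 [256 255 241 156 126 124 132 134 125 124 139 137 136 121]
 [257 258 231 118 123 130 129 133 125 124 122 120 120 118]
 [259 249 190  92 127 131 136 136 137 135 135 135 132 134]
 [254 248 194  91 122 130 135 130 135 129 126 129 132 132]
 [254 251 188  61  44  47  47  40  35  43  39  38  35  40]
 [252 255 190  63  46  52  52  50  52  79  95  91  67  47]
 [254 261 243 167 164 167 162 160 187 281 334 325 250 140]
 [250 258 259 262 263 261 261 253 327 494 555 535 400 238]
 [247 254 260 259 258 258 258 250 320 493 550 511 344 330]]
stop [(18, 260), (19, 250), (20, 265), (21, 473), (22, 690), (23, 707), (24, 698)]
653 [369.09  17.68] [368.78  18.31] [367.57  20.74] [378.99  17.77]
654 [369.19  15.43] [368.88  16.07] [367.68  18.56] [379.11  15.52]
655 [369.3   13.17] [368.99  13.83] [367.78  16.38] [379.24  13.25]
656 [369.41  10.9 ] [369.1   11.57] [367.88  14.19] [379.37  10.99]
```

The bar's top face spans rows 12.0–16.5, so its centre is at 14.25 and x is about 654.5. The stop edge is at row 21.0, so x is about 652.9. That leaves about 1.6 mm, or about 4.4 mm of rim.

```bash

python3 -m creep '0 -0.03 0 0 0 0;0 -0.06 0 0 0 0;0 -0.09 0 0 0 0;0 -0.1 0 0 0 0;0 -0.1 0 0 0 0;0 -0.1 0 0 0 0'; python3 st.py
cat > fine.py <<'E'
from h import *
import sys
n=sys.argv[1]
s=manip.state()
im=manip.read_camera("wrist");cv2.imwrite(f"pics/{n}.png",im[:,:,::-1])
C=cam("wrist",s)
u,v=proj(C,[654,52.5,50]).round().astype(int); p=proj(C,[653.5,62,45]).round().astype(int)
print("t",s["t"],"mark col",u,"stop col",p[0])
print("mark",[(r,int(im[r,u-1:u+2].mean(0).sum())) for r in range(max(0,v-9),v+9)])
print("stop",[(r,int(im[r,p[0]-1:p[0]+2].mean(0).sum())) for r in range(max(0,p[1]-9),p[1]+9)])
np.save(n+".npy",np.r_[s["ee_pos"],s["ee_rot"]])
E
python3 fine.py f1
```

```text
t: 10.07
ee_pos: [529.5, 78.1, 150.4]
ee_rot: [1.685, 1.569, 0.123]
contact_force: [0.4, 0.7, 8.3]
grip_width: -0.002
t 10.0667 tip [529.6   78.09  77.41] F [0.36 0.74 8.3 ] tq [ 0.05 -0.1   0.01] ang [ 0.  0. -1.] [1.   0.01 0.  ]
t 10.0667 mark col 375 stop col 354
mark [(0, 318), (1, 350), (2, 350), (3, 290), (4, 135), (5, 122), (6, 132), (7, 135), (8, 63), (9, 26), (10, 144), (11, 412), (12, 404), (13, 395), (14, 395), (15, 397)]
stop [(2, 256), (3, 257), (4, 257), (5, 256), (6, 257), (7, 253), (8, 235), (9, 291), (10, 642), (11, 718), (12, 701), (13, 695), (14, 690), (15, 692), (16, 692), (17, 695), (18, 695), (19, 695)]
```

```bash
python3 m.py f1.npy 1 0 0 354 9.55 375 5.5; python3 - <<'E'
import cv2
im=cv2.imread('pics/f1.png')
cv2.imwrite('pics/f1c.png',cv2.resize(im[0:60,310:410],None,fx=7,fy=7,interpolation=cv2.INTER_NEAREST))
E
```

```text
stop [654.18  62.27  45.  ] mark [654.51  52.34  50.  ] gap 0.3348986064553401 rim 0.8930629505475736
```

View pics/f1c.png

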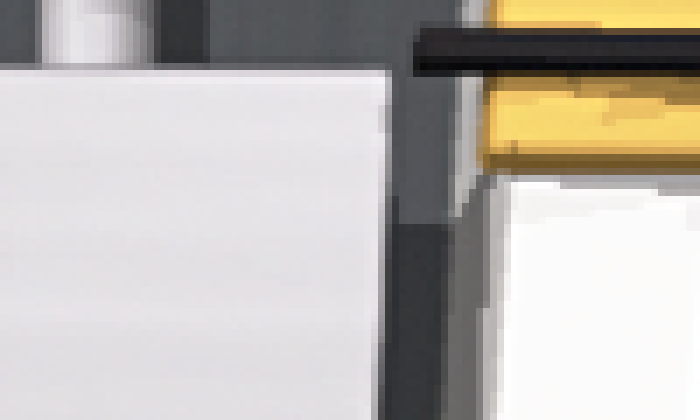

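About 0.33 mm remains. I'll roll a last 0.8 mm of rim, lift clear and measure from a better viewpoint.

```bash

python3 -m creep '0 -0.01 0 0 0 0;0 -0.02 0 0 0 0;0 -0.025 0 0 0 0;0 -0.025 0 0 0 0'; python3 st.py
python3 fine.py f2
python3 -m creep '-0.1 0 0 0 0 0;-0.3 0 0 0 0 0;-0.5 0.3 0 0 0 0;-0.7 1 0 0 0 0;-0.7 1.5 0 0 0 0;-0.7 2 0 0 0 0;-0.7 2 0 0 0 0;-0.7 2 0 0 0 0;-0.7 2 0 0 0 0'; python3 st.py
python3 fine.py f3; python3 - <<'E'
import cv2
im=cv2.imread('pics/f3.png')
cv2.imwrite('pics/f3c.png',cv2.resize(im,None,fx=1.25,fy=1.25))
E
```

```text
t: 10.45
ee_pos: [528.5, 78.1, 150.4]
ee_rot: [1.698, 1.569, 0.136]
contact_force: [0.5, 0.4, 6.4]
grip_width: -0.002
t 10.45 tip [528.62  78.11  77.38] F [0.46 0.4  6.39] tq [ 0.07 -0.13 -0.02] ang [ 0.  0. -1.] [1.   0.01 0.  ]
t 10.45 mark col 375 stop col 355
mark [(0, 324), (1, 227), (2, 126), (3, 123), (4, 134), (5, 128), (6, 43), (7, 44), (8, 172), (9, 388), (10, 384), (11, 394), (12, 395)]
stop [(0, 255), (1, 253), (2, 254), (3, 254), (4, 250), (5, 233), (6, 293), (7, 644), (8, 717), (9, 699), (10, 693), (11, 691), (12, 690), (13, 693), (14, 693), (15, 694), (16, 695), (17, 691)]
t: 11.25
ee_pos: [607.6, 78.7, 177.6]
ee_rot: [-1.5, 1.57, -3.062]
contact_force: [-0.6, 0.1, -0.4]
grip_width: 0.001
t 11.25 tip [607.51  78.66 104.57] F [-0.62  0.08 -0.37] tq [ 0.02  0.01 -0.01] ang [-0. -0. -1.] [ 1.    0.01 -0.  ]
t 11.25 mark col 361 stop col 346
mark [(147, 236), (148, 242), (149, 242), (150, 249), (151, 247), (152, 105), (153, 75), (154, 90), (155, 96), (156, 146), (157, 162), (158, 157), (159, 157), (160, 158), (161, 156), (162, 162), (163, 162), (164, 160)]
stop [(146, 268), (147, 265), (148, 228), (149, 278), (150, 279), (151, 271), (152, 296), (153, 559), (154, 649), (155, 637), (156, 628), (157, 628), (158, 630), (159, 631), (160, 629), (161, 624), (162, 619), (163, 620)]
```

View pics/f3c.png

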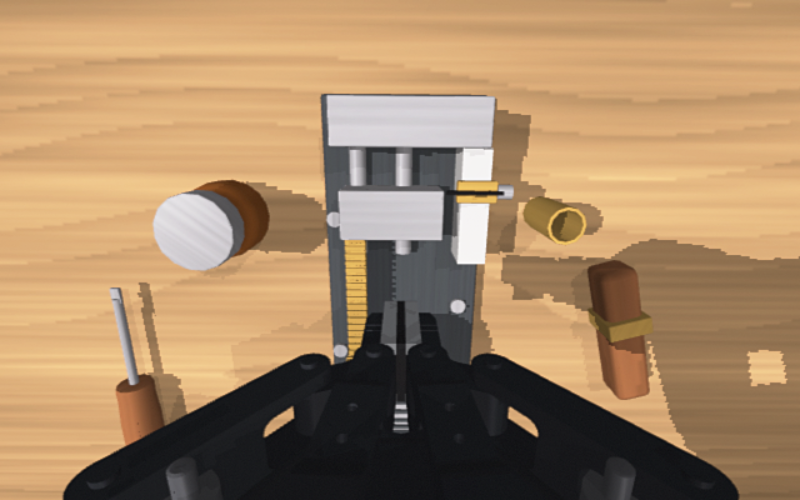

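```bash
python3 m.py f2.npy 1 0 0 355 6.55 375 3.25; python3 m.py f3.npy 1 0 0 346 152.9 361 153.7;python3 - <<'E'
from h import *
im=cv2.imread('pics/f3.png')
cv2.imwrite('pics/f3d.png',cv2.resize(im[130:180,330:410],None,fx=9,fy=9,interpolation=cv2.INTER_NEAREST))
for c in (357,361,365,375,385): print(c,im[148:162,c].sum(1))
a=np.load("f3.npy");C=cam("wrist",dict(ee_pos=a[:3],ee_rot=a[3:]))
for x in(653,654,655,656):
  print(x,proj(C,[x,52,50]),proj(C,[x,52,49]),proj(C,[x,62,45]))
print(-C[3].T@C[4])
E
```

```text
stop [654.55  61.84  45.  ] mark [654.51  52.42  50.  ] gap -0.04245634063272519 rim -0.11321690835393383
stop [655.23  62.23  45.  ] mark [655.39  52.74  50.  ] gap 0.159420144555952 rim 0.42512038548253867
357 [240 147 149 149 118  94  89 101 142 146 150 149 149 149]
361 [235 238 246 241 102  73  90  98 136 151 144 148 143 144]
365 [405 407 391 391 197  72  80 113 276 396 396 393 400 369]
375 [524 535 549 540 309  87  70 124 321 551 536 524 519 504]
385 [520 532 541 532 424 127  64 102 204 328 504 530 522 500]
653 [361.95 157.33] [361.75 157.13] [346.23 156.21]
654 [362.02 155.82] [361.82 155.62] [346.28 154.72]
655 [362.1 154.3] [361.89 154.11] [346.33 153.24]
656 [362.17 152.77] [361.97 152.59] [346.38 151.75]
[679.62  79.72 246.38]
```

View pics/f3d.png

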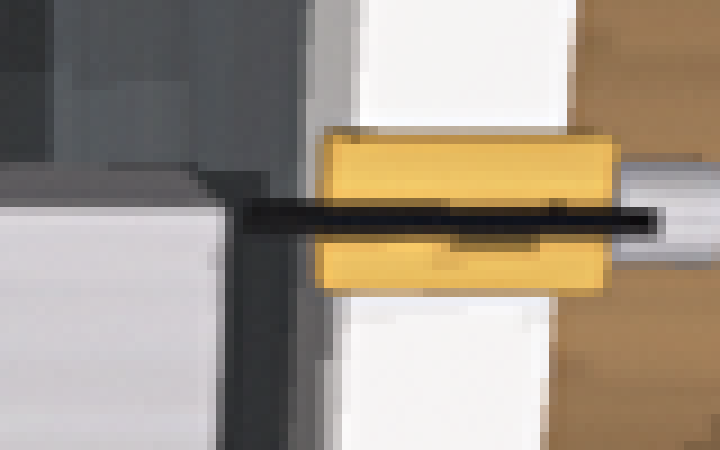

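Both views agree that the stop is level with the mark, to within about 0.2 mm. I'll take the hand well clear and check once more.

```bash

python3 -m creep '-0.8 0 0 0 0 0;-1.6 0 0 0 0 0;-2.4 -0.5 0 0 0 0;-2.5 -1 0 0 0 0;-2.5 -1 0 0 0 0;-2.5 -1 0 0 0 0;-2.5 -1 0 0 0 0;-2.5 -1 0 0 0 0'; python3 st.py
python3 fine.py f4; python3 - <<'E'
from h import *
im=cv2.imread('pics/f4.png')
t=manip.read_camera("side")[:,:,::-1]
o=np.hstack([cv2.resize(im[60:160,290:420],(390,300)),cv2.resize(t[180:260,275:405],(390,300))]);cv2.imwrite('pics/f4c.png',o)
E
```

```text
t: 11.97
ee_pos: [568.4, 78.3, 276.9]
ee_rot: [-1.478, 1.57, -3.04]
contact_force: [0.2, -0.0, -0.7]
grip_width: -0.0
t 11.9667 tip [568.3   78.27 203.87] F [ 0.23 -0.04 -0.69] tq [-0.04 -0.01  0.  ] ang [-0. -0. -1.] [ 1.    0.01 -0.  ]
t 11.9667 mark col 349 stop col 339
mark [(91, 229), (92, 228), (93, 228), (94, 229), (95, 226), (96, 230), (97, 231), (98, 197), (99, 96), (100, 113), (101, 234), (102, 187), (103, 174), (104, 140), (105, 141), (106, 143), (107, 141), (108, 143)]
stop [(92, 232), (93, 235), (94, 255), (95, 258), (96, 256), (97, 249), (98, 240), (99, 346), (100, 639), (101, 628), (102, 617), (103, 618), (104, 620), (105, 611), (106, 605), (107, 609), (108, 615), (109, 611)]
```

View pics/f4c.png

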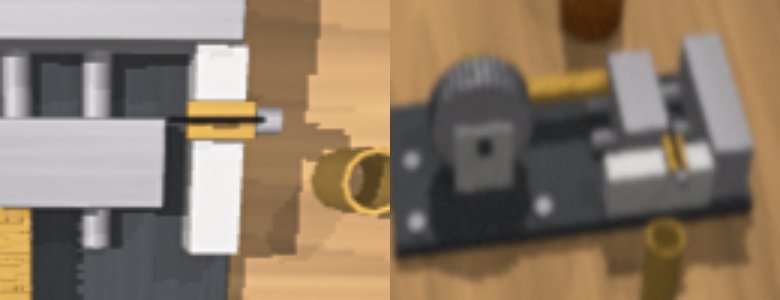

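The stop edge is at row ~99.3 and the mark's centre at row ~99.4, so they are level. I'll hand in.

```bash
python3 m.py f4.npy 1 0 0 339 99.25 349 99.4; python3 -c "
from plant import manip
print(manip.hand_in())"
```

```text
stop [655.11  61.6   45.  ] mark [654.81  52.44  50.  ] gap -0.30447172774859155 rim -0.8119246073295775
the job is handed in; nothing more can be done
None
```

I rolled the adjuster wheel with the closed fingertips in four strokes along -x plus two small touches, closing the gap from about 29.4 mm to level with the mark. I then lifted the hand clear, so the tip is about 125 mm above the wheel's top, and handed in at about 12 s. The highest wrist force in my readings was about 9 N.

- **Level check:** Three wrist-camera views of the final setting gave gaps of about -0.04, between -0.1 and +0.16, and -0.30 mm. The last one was the coarsest, from high up. They differ by a few tenths, within pixel and calibration error, so I took the stop as level with the mark.
- **Surroundings:** Only the wheel was touched. The rider's mark read the same, about 654.5 mm, before and after. I did not measure the jar, tube, graver and clamp again. They looked undisturbed in the wrist picture after the last stroke.

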